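Shut the parts drawer and present the loose ball in its tray

TASK

The chest's drawer hangs open over the green inspection spot: push it fully home until it clicks past its detent and stays shut. Then pick up the orange ball tray by its black upright grip and carry it, without the loose steel ball rolling out of its pocket, to the green spot; finish holding it there in the gripper, level and still, centred over the spot with its underside about 10 cm above the bench, and do not let go. Leave the loupe, the loupe case and the glass jar where they stand.

Things in the scene. Friction and masses are not known exactly. Their poses are not given: they have to be found in the camera images.
- drawer (a joint): Slide of the chest's drawer: 0 m = fully home (front flush against the chest), grows as it comes out, at most 0.085 m. About 1 N of friction; a sprung detent pushes back with up to about 5 N between some 0.010 and 0.005 m and then draws the drawer home.
- drawer_handle (a point): Centre of the drawer's steel bar handle: a level bar 58 mm long and 8 mm thick, along this frame's y, 32 mm above the bench. It stands out 22 mm from the middle of the blue drawer front (124 wide, 52 tall, top edge 59 mm above the bench). Frame x points into the chest: push along +x to shut; moves with the drawer.
- spot (a point): Centre of the flat round green inspection spot (68 mm across with a white rim to 76 mm) on the aluminium base board (258 x 136 x 6 mm), 6 mm above the bench. The grey chest (110 deep x 124 wide, top 60 mm above the bench) is fixed on the same board; the spot lies 62 mm in front (frame -x) of the shut drawer's handle. Frame x points to the chest.
- tray_grip (a point): Point in the middle of the tray's black upright grip plate, 55 mm above the tray's underside: grasp here. The plate is 12 mm thick (along this frame's y), 36 mm wide (along x) and ends 14.5 mm above this point. Below is the orange tray, 56 (x) x 130 (y) x 8.5 mm, two round pockets in its top, at 42 mm to +y and -y. Tray 0.12 to 0.25 kg. z up.
- pocket (a point): Centre of the floor of the pocket in which the ball lies: 31 mm across, 2.5 mm deep, 42 mm to +y of the grip, 6 mm above the tray's underside. z is the tray's upward axis. Tipped by about 35 degrees, the ball rolls over the rim.
- ball_center (a point): Centre of the loose polished steel ball, 22 mm across, 44 g, which rests in the tray's pocket and can roll some millimetres in it; its top stands 22 mm above the pocket's floor.
- loupe: Bystander: black eye loupe, 32 mm across, 28 mm tall; origin under its centre. Leave it alone.
- case: Bystander: oval black loupe case, 44 x 54 x 20 mm; origin under its centre. Leave it alone.
- jar: Bystander: clear glass jar, 83 mm across, 45 mm tall; origin under its centre. Leave it alone.
Mind the look-alikes: they are no part of the job. Leave any red look-alike of the part that bears tray_grip alone.

How it is judged:
By the outcome, as a careful person would: the job done as asked, in the order asked, and still so for the second after the job is handed in, while the arm keeps its last pose, push and grip.
It also fails if it takes over 58 s, if anything falls off the work surface, if the arm or the gripper's body presses on something with over 40 N, if the wrist force passes 120 N, or if a joint passes its speed limit or range.

ROBOT

A 6-joint arm with a two-finger parallel gripper is mounted at the origin on a cart in front of the work surface, level with it; the furniture and walls round the work are solid. World frame = base frame: x ahead of the robot, y to its left, z up, the work surface at z = 0. Lengths are in m, angles in degrees, forces in N, time in s.
With the tool pointing down it reaches from about 0.4 to 0.825 m from the base axis. Payload 7 kg.
Tool frame: the origin (TCP) lies at the very end of the fingers, on their centre line; the grasp point (between the pads) lies 19 mm behind it (r.hold_point_z is the distance from the TCP to the grasp point, in m); z points along the fingers, y is the line along which they close (so a half turn about z gives the same grasp; the last joint's range is limited). The gripper opens to 88 mm and grips with 3 to 60 N. Pads are 19 mm wide; open, the fingers measure 130 mm over their backs; the gripper's body (78 mm by 193 mm) begins 47 mm behind the grasp point.
Start: joints at [85.434, 20.546, 0.682, 0, -70.136, -16.507], TCP at [0.243, 0.63, 0.227] pointing down, gripper open.
Joint ranges: [-176.03, 176.03], [-82.01, 121.73], [-58.28, 71.71], [-173.87, 95.51], [-174.79, -0.11], [-173.66, 173.66]. Speed limits (degrees/s): [136.94, 136.94, 172.46, 180, 180, 180].

INTERFACE

Orientations are given as [roll, pitch, yaw] about the fixed x, y, z axes, in that order (R = Rz(yaw) Ry(pitch) Rx(roll)).
In Python, from plant import telemetry, vision, workorder, r gives the robot as it stands.
- The arm moves only by the tool move_arm, never from a script. Its argument "plan" is a list of rows, each a list of 7 numbers: the opening, from -1 (shut) to 1 (fully open), so that 0 is half open, then the shift along the world's x, y, z in m, then the turn, a rotation vector about the world's x, y, z in degrees. In form: [[fingers, dx, dy, dz, ax, ay, az], ...]. A call has 1 to 20 rows; each row shifts and turns the commanded pose from where the row before left it; what a row does not reach is not made up. A row lasts 1/8 s, in which the tool goes at most 62.5 mm and 10.7 degrees, less where a joint would pass 70% of its speed; a pose out of reach is approached as far as the arm can. A call is refused whole if a number of a shift passes 0.0625 or a number of a turn 10.7, either way. A call with a gripper value outside its range is refused whole. The fingers move at their own pace and stop on an object; "force" is the grip in N (left out, the last holds). Time passes only in rows, so rows that do not move let the fingers close. It gives the time, the measured TCP pose, the force, the opening and the grip force at its end, in the units of the state.
- telemetry.get_state(): the state, without advancing time (a new reading comes with each control period).
- vision.capture(name): name is "scene" or "top"; returns a dict with "img" (384x512x3 uint8, red, green, blue), "depth" (384x512 float32, m along the optical axis (not along the pixel's ray), 0 where there is no reading), "intrinsics" (3x3 intrinsics, pixels), "R" (3x3) and "t" (3): a world point X has camera coordinates R X + t. Camera axes: x right, y down, z forward; pixel columns grow to the right and rows downward; lengths in m; the calibration is good to about 2 mm. A picture is of the moment at which its call begins.
- workorder.close_job(): hands the job in; it is judged then, once.
The state is a dict: "time_s": time; "joints": joint angles; "qd": joint speeds; "joint_torque": joint torques, N m; "tcp_pos": TCP position; "eef_rot": TCP orientation; "contact_force": force on the tool from outside, world axes, zero at the start; "moment": the same for the moment, N m; "gripper_width": finger opening in m; "gripper_force": force on a finger pad.
Only numpy, scipy, OpenCV 4.12 (cv2) and the standard library are available. Lean on these libraries where they do the work, as an engineer would, in place of code of your own. Each camera call takes 0.05 s, during which the arm holds its last target. There are 200 camera calls.

## Working session

There is one attempt and no reset: what is moved stays moved. The work goes in short steps, Python scripts to look and compute and a tool call to move; the robot and the scene stay as the last step left them, time stands still between calls to the robot, and variables do not carry over. Pictures are saved under pics/ and viewed, at most 10 in all, crops included, and the job is handed in when it is done.

Besides the shell and the picture viewer there is one more tool, called after "Emit:" in YAML: its name, and indented under it one key for each argument. move_arm: Moves the arm, as the interface text tells. Its arguments: {"type":"object","properties":{"plan":{"type":"array"},"force":{"type":"number"}},"required":["plan"]}

```bash
mkdir -p pics; python3 - <<'E'
from plant import telemetry, vision
import numpy as np, cv2, pickle
for n in ("scene","top"):
    c=vision.capture(n); pickle.dump(c,open(n+".pkl","wb"))
    cv2.imwrite(f"pics/{n}0.png",cv2.resize(c["img"][:,:,::-1],(768,576)))
    print(n,c["intrinsics"].tolist(),(-c["R"].T@c["t"]).round(3),c["R"].round(2).tolist())
s=telemetry.get_state();print(s)
E
```

```text
scene [[355.26613479690144, 0.0, 250.02969616163676], [0.0, 355.26613479690144, 184.0925931228484], [0.0, 0.0, 1.0]] [-0.086 -0.209  0.576] [[0.53, -0.85, -0.01], [-0.45, -0.27, -0.85], [0.72, 0.46, -0.52]]
top [[380.34381731569295, 0.0, 257.6031004507428], [0.0, 380.34381731569295, 194.93886057864435], [0.0, 0.0, 1.0]] [0.509 0.223 0.956] [[0.02, -1.0, 0.02], [-1.0, -0.02, -0.07], [0.07, -0.02, -1.0]]
{'time_s': 0.1, 'joints': array([ 8.54314821e+01,  2.05856007e+01,  6.39472197e-01, -1.69536916e-02,
       -7.01366545e+01, -1.65067616e+01]), 'qd': array([ 0.00107326, -0.01447347,  0.14491258,  0.05255164, -0.03641584,
       -0.02640727]), 'joint_torque': array([-2.00586997e-03, -5.84160411e+01,  2.93750614e+01,  7.01549426e+00,
        1.01327710e-02, -5.57149258e-05]), 'tcp_pos': array([0.24260025, 0.62942765, 0.22574179]), 'eef_rot': array([ 1.79916100e+02, -8.24135060e-03, -2.10810455e+01]), 'contact_force': array([-0.2059206 , -0.6916862 , -0.64897136]), 'moment': array([ 0.03210355,  0.03992366, -0.00935204]), 'gripper_force': 0.0, 'gripper_width': 0.08705364078377469}
```

View pics/scene0.png

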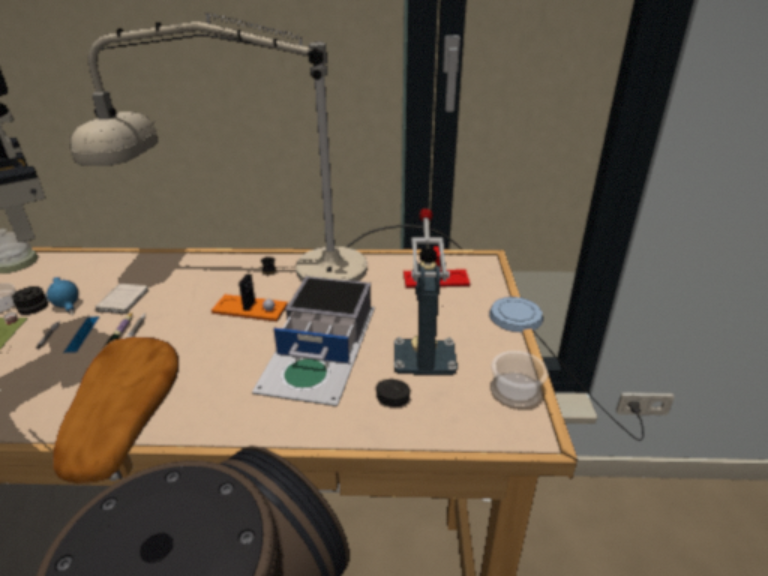

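View pics/top0.png

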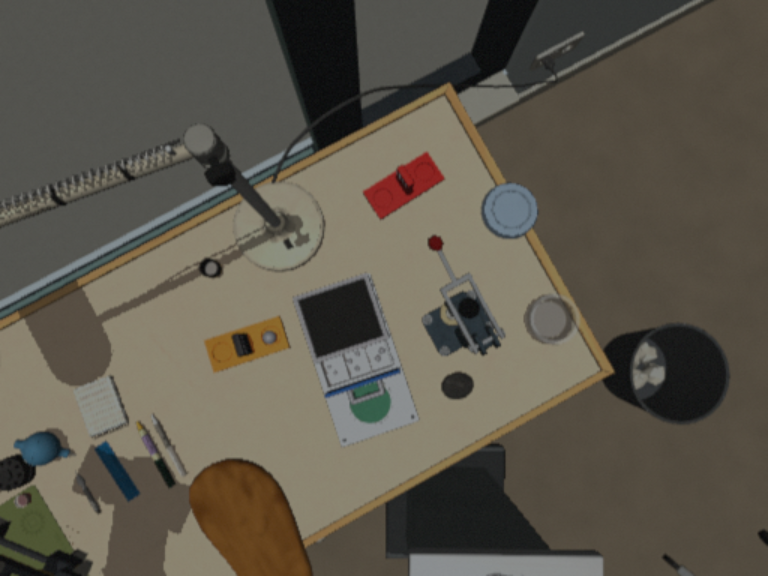

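The top view (1.5x) shows the orange tray at about (247,344), the ball at (269,337) and the black grip at (243,344). The spot is at (370,400), with the open drawer's handle at (365,393). The red look-alike is at (403,185), and the lamp, press, loupe and jar are around them.

```bash
cat > h.py <<'E'
import numpy as np, cv2, pickle
def ray(c,uv,z):
    uv=np.atleast_2d(np.asarray(uv,float)); K=c["intrinsics"]
    d=np.c_[(uv[:,0]-K[0,2])/K[0,0],(uv[:,1]-K[1,2])/K[1,1],np.ones(len(uv))]@c["R"]
    o=-c["R"].T@c["t"]; return o+d*((z-o[2])/d[:,2])[:,None]
def cloud(c):
    v,u=np.mgrid[:384,:512]; K=c["intrinsics"]; d=c["depth"]
    return (np.stack([(u-K[0,2])/K[0,0]*d,(v-K[1,2])/K[1,1]*d,d],-1)-c["t"])@c["R"]
def mask(c,lo,hi,roi=None):
    m=cv2.inRange(cv2.cvtColor(c["img"],cv2.COLOR_RGB2HSV),lo,hi)
    if roi: z=np.zeros_like(m); x0,y0,x1,y1=roi; z[y0:y1,x0:x1]=m[y0:y1,x0:x1]; m=z
    return m
def biggest(m):
    return max(cv2.findContours(m,cv2.RETR_EXTERNAL,cv2.CHAIN_APPROX_NONE)[0],key=cv2.contourArea)
def rect(c,ct,z):
    p=ray(c,ct[:,0,:],z)[:,:2]; return cv2.minAreaRect((p*1000).astype(np.float32))
E
python3 - <<'E'
from h import *
c=pickle.load(open("top.pkl","rb")); s=pickle.load(open("scene.pkl","rb"))
P=cloud(c)
t=biggest(cv2.morphologyEx(mask(c,(8,150,90),(25,255,255),(125,200,205,260)),cv2.MORPH_CLOSE,np.ones((9,9))))
print("tray",rect(c,t,.0085))
g=biggest(mask(c,(40,60,30),(90,255,255),(215,225,290,300)))
e=ray(c,g[:,0,:],.006)[:,:2]*1000; print("green",rect(c,g,.006),cv2.minEnclosingCircle(e.astype(np.float32)))
b=biggest(mask(c,(100,150,40),(125,255,255),(205,225,290,280)));print("blue",rect(c,b,.059),cv2.contourArea(b))
for n,uv in dict(grip=(162,228),ball=(179,225),handle=(244,262),lampbase=(185,150),lamptop=(135,95),press=(307,205),pressarm=(312,192),glove=(165,330),glove2=(150,315),loupe=(305,257),drawer=(238,243),chest=(230,205)).items(): print(n,P[uv[1],uv[0]].round(3))
# tall things around work
Q=P.reshape(-1,3); 
for src in (c,s):
    Q=cloud(src)[src["depth"]>0]
    for z0,z1 in((.07,.15),(.15,.25),(.25,.4),(.4,.7)):
        m=(Q[:,2]>z0)&(Q[:,2]<z1)&(Q[:,0]>.2)&(Q[:,0]<1.)&(abs(Q[:,1]-.2)<.35)
        k,n=np.unique((Q[m][:,:2]/.05).round().astype(int),axis=0,return_counts=True); print(z0,[(round(a*.05,2),round(b_*.05,2),int(q)) for (a,b_),q in zip(k,n) if q>3])
img=cv2.resize(c["img"][180:310,120:360,::-1],(800,433),interpolation=cv2.INTER_CUBIC);cv2.imwrite("pics/crop.png",img)
E
```

```text
tray ((484.67657470703125, 434.6324157714844), (53.110137939453125, 128.8046417236328), 19.403215408325195)
green ((381.938232421875, 223.86038208007812), (40.02814865112305, 64.98146057128906), 24.42306137084961) ((392.951171875, 228.77430725097656), 32.75355529785156)
blue ((429.3103332519531, 241.1514129638672), (5.140430450439453, 115.7287368774414), 19.45284652709961) 44.5
grip [0.488 0.43  0.053]
ball [0.496 0.395 0.029]
handle [0.408 0.236 0.008]
lampbase [0.675 0.382 0.053]
lamptop [0.677 0.384 0.445]
press [0.544 0.109 0.191]
pressarm [ 0.585  0.068 -0.   ]
glove [0.254 0.414 0.055]
glove2 [0.287 0.45  0.054]
loupe [0.424 0.087 0.022]
drawer [0.454 0.252 0.013]
chest [0.546 0.271 0.059]
0.07 [(np.float64(0.5), np.float64(0.1), 27), (np.float64(0.5), np.float64(0.45), 11), (np.float64(0.55), np.float64(0.1), 75), (np.float64(0.65), np.float64(0.4), 34), (np.float64(0.7), np.float64(0.4), 46), (np.float64(0.75), np.float64(0.2), 12), (np.float64(0.95), np.float64(0.35), 306), (np.float64(0.95), np.float64(0.4), 9), (np.float64(1.0), np.float64(0.3), 312), (np.float64(1.0), np.
[... 2716 characters left out ...]
64(1.0), np.float64(0.35), 157), (np.float64(1.0), np.float64(0.4), 119)]
0.4 [(np.float64(0.6), np.float64(0.5), 144), (np.float64(0.6), np.float64(0.55), 123), (np.float64(0.65), np.float64(0.35), 113), (np.float64(0.65), np.float64(0.4), 152), (np.float64(0.65), np.float64(0.45), 196), (np.float64(0.65), np.float64(0.5), 67), (np.float64(0.7), np.float64(0.35), 52), (np.float64(0.7), np.float64(0.4), 18), (np.float64(0.95), np.float64(0.25), 14), (np.float64(0.95), np.float64(0.35), 388), (np.float64(0.95), np.float64(0.4), 5), (np.float64(1.0), np.float64(0.25), 28), (np.float64(1.0), np.float64(0.3), 460), (np.float64(1.0), np.float64(0.35), 105), (np.float64(1.0), np.float64(0.4), 70)]
```

View pics/crop.png

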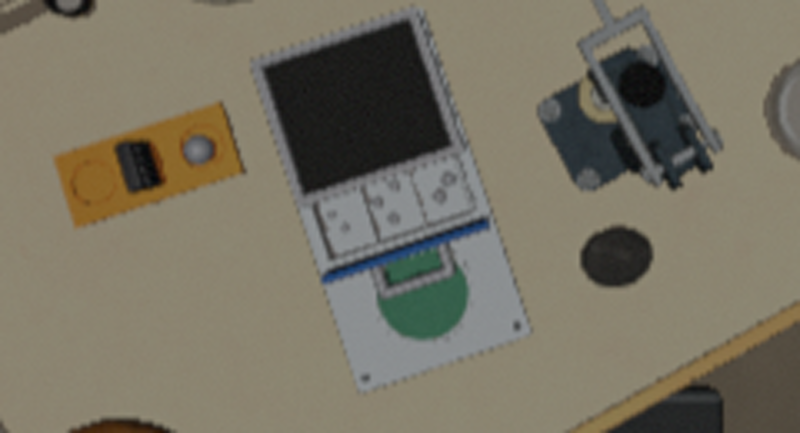

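```bash
python3 - <<'E'
from h import *
c=pickle.load(open("top.pkl","rb")); s=pickle.load(open("scene.pkl","rb"))
Q=cloud(s)
for uv in [(73,95),(60,100),(95,85),(68,70),(65,45),(130,22),(200,35),(215,120)]: print(uv,Q[uv[1],uv[0]].round(3))
g=biggest(mask(c,(40,60,30),(90,255,255),(215,225,290,300)))
e=ray(c,g[:,0,:],.006)[:,:2]*1000; u=np.array([np.cos(np.radians(19.5)),np.sin(np.radians(19.5))])
e=e[(e-[393,229])@u<-2]
A=np.c_[2*e,np.ones(len(e))]; x=np.linalg.lstsq(A,(e**2).sum(1),rcond=None)[0]; print("spot",x[:2],np.sqrt(x[2]+x[:2]@x[:2]))
# grip plate: high black pts near tray
P=cloud(c); m=(abs(P[...,0]-.485)<.05)&(abs(P[...,1]-.435)<.05)&(P[...,2]>.06); print("grip top",m.sum(),P[m].mean(0),P[m].max(0))
# handle pts
v=np.array([-u[1],u[0]]); r=(P[...,:2]-[.393,.229]); X=r@u;Y=r@v
m=(abs(Y)<.04)&(X>-.02)&(X<.033)&(P[...,2]>.024)&(P[...,2]<.05); print("handle",m.sum(),X[m].min(),X[m].mean(),Y[m].mean())
m=(abs(Y)<.06)&(X>.02)&(X<.06)&(P[...,2]>.05); print("front",m.sum(),np.percentile(X[m],[2,50]),Y[m].mean())
E
```

```text
(73, 95) [0.448 0.68  0.289]
(60, 100) [0.42  0.699 0.281]
(95, 85) [0.546 0.718 0.286]
(68, 70) [0.486 0.734 0.34 ]
(65, 45) [0.5   0.74  0.401]
(130, 22) [1.931 2.131 0.219]
(200, 35) [0.66  0.407 0.428]
(215, 120) [0.674 0.388 0.201]
spot [392.78613374 229.29907982] 31.396048204970793
grip top 92 [0.4858059  0.43447382 0.06807691] [0.50213139 0.44579591 0.07198978]
handle 121 0.010099805570642531 0.01801891662325255 -0.0004647657520518019
front 144 [0.03548189 0.03867743] 0.0006172982185823258
```

Emit:
move_arm:
  plan:
    - [-1,0.01,-0.04,0,0,0,8]
    - [-1,0.015,-0.05,0,0,0,8]
    - [-1,0.015,-0.05,0,0,0,8]
    - [-1,0.015,-0.05,0,0,0,8]
    - [-1,0.015,-0.05,0,0,0,8.5]
    - [-1,0.015,-0.05,-0.02,0,0,0]
    - [-1,0.015,-0.05,-0.02,0,0,0]
    - [-1,0.015,-0.04,-0.02,0,0,0]
    - [-1,0.012,-0.025,-0.02,0,0,0]
    - [-1,0,0,0,0,0,0]
  force: 20

```text
time_s: 1.35
tcp_pos: [0.3692, 0.2223, 0.1451]
eef_rot: [179.9, 0.2, 19.3]
contact_force: [-0.7, -0.3, 0.1]
gripper_width: 0.0008
gripper_force: 0.0
```

Emit:
move_arm:
  plan:
    - [-1,0,0,-0.04,0,0,0]
    - [-1,0,0,-0.04,0,0,0]
    - [-1,0,0,-0.035,0,0,0]
    - [-1,0,0,-0.01,0,0,0]
    - [-1,0,0,0,0,0,0]
    - [-1,0.0094,0.003,0,0,0,0]
    - [-1,0.0094,0.003,0,0,0,0]
    - [-1,0.0094,0.0033,0,0,0,0]
    - [-1,0,0,0,0,0,0]

```text
time_s: 2.48
tcp_pos: [0.399, 0.2346, 0.0218]
eef_rot: [-180.0, -0.1, 19.4]
contact_force: [-0.2, -0.7, -0.0]
gripper_width: 0.0003
gripper_force: 0.0
```

Emit:
move_arm:
  plan:
    - [-1,0.0085,0.002,0,0,0,0]
    - [-1,0.0085,0.002,0,0,0,0]
    - [-1,0.0085,0.0025,0,0,0,0]
    - [-1,0.0045,0.0015,0,0,0,0]
    - [-1,0,0,0,0,0,0]

```text
time_s: 3.1
tcp_pos: [0.4283, 0.2422, 0.0214]
eef_rot: [180.0, -0.0, 19.4]
contact_force: [0.5, -0.2, -0.0]
gripper_width: 0.0004
gripper_force: 0.0
```

```bash
python3 - <<'E'
from h import *
from plant import vision,telemetry
c=vision.capture("scene")
cv2.imwrite("pics/s1.png",cv2.resize(c["img"][150:290,150:320,::-1],(728,600),interpolation=cv2.INTER_CUBIC))
print(telemetry.get_state()["contact_force"])
E
```

```text
[-0.50139034  0.52580654  0.05870053]
```

View pics/s1.png

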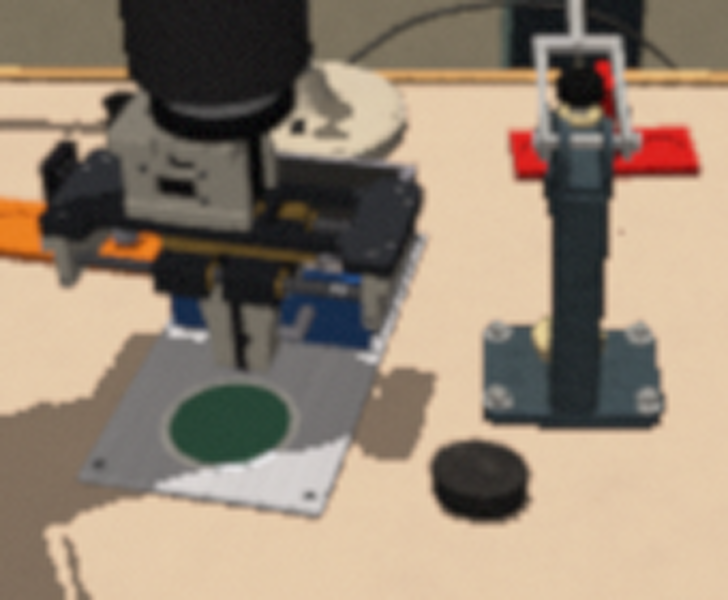

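The drawer is moving in and the spot is now clear, at (232,420) in the crop. The fingers are on the handle, so I'll push on in small steps.

Emit:
move_arm:
  plan:
    - [-1,0.0028,0.001,0,0,0,0]
    - [-1,0.0028,0.001,0,0,0,0]
    - [-1,0.0028,0.001,0,0,0,0]

```text
time_s: 3.52
tcp_pos: [0.4355, 0.2446, 0.0214]
eef_rot: [180.0, 0.1, 19.4]
contact_force: [-2.2, -1.0, 0.3]
gripper_width: 0.0001
gripper_force: 1.2
```

Emit:
move_arm:
  plan:
    - [-1,0.0019,0.0007,0,0,0,0]
    - [-1,0.0019,0.0007,0,0,0,0]

```text
time_s: 3.78
tcp_pos: [0.4386, 0.2456, 0.0213]
eef_rot: [180.0, 0.2, 19.4]
contact_force: [-15.0, 0.9, 10.0]
gripper_width: 0.0005
gripper_force: 7.3
```

Emit:
move_arm:
  plan:
    - [-1,0.0019,0.0007,0,0,0,0]
    - [-1,0.0019,0.0007,0,0,0,0]

```text
time_s: 4.03
tcp_pos: [0.439, 0.2454, 0.0211]
eef_rot: [179.9, 0.5, 19.3]
contact_force: [-35.8, 3.2, 25.8]
gripper_width: 0.0004
gripper_force: 16.2
```

Motion stopped at X≈49 mm, where home is expected, and the force is climbing. I'll back off and look.

Emit:
move_arm:
  plan:
    - [-1,-0.0047,-0.0017,0,0,0,0]
    - [-1,-0.0094,-0.0033,0,0,0,0]
    - [-1,-0.0189,-0.0067,0,0,0,0]
    - [-1,-0.0189,-0.0067,0.01,0,0,0]
    - [-1,0,0,0.05,0,0,0]
    - [-1,0,0.02,0.05,0,0,0]
    - [-1,0,0.05,0.04,0,0,0]
    - [-1,0,0.06,0,0,0,0]
    - [-1,0.01,0.05,0,0,0,0]
    - [-1,0,0,0,0,0,0]

```text
time_s: 5.28
tcp_pos: [0.4025, 0.4115, 0.17]
eef_rot: [-180.0, -0.1, 19.5]
contact_force: [0.0, -0.5, -0.8]
gripper_width: 0.0005
gripper_force: 0.0
```

```bash
python3 - <<'E'
from h import *
from plant import vision,telemetry
c=vision.capture("top"); pickle.dump(c,open("top2.pkl","wb"))
a=c["img"][170:310,120:360,::-1]
cv2.imwrite("pics/t2.png",cv2.resize(a,(800,467),interpolation=cv2.INTER_CUBIC))
g=biggest(mask(c,(40,60,30),(90,255,255),(215,225,290,300)))
e=(ray(c,g[:,0,:],.006)[:,:2]*1000).astype(np.float32); print("spot",cv2.fitEllipse(e),cv2.minEnclosingCircle(e))
P=cloud(c);u=np.array([np.cos(np.radians(19.5)),np.sin(np.radians(19.5))]);v=np.array([-u[1],u[0]]); r=(P[...,:2]-[.393,.229]); X=r@u;Y=r@v
m=(abs(Y)<.06)&(X>.0)&(X<.12)&(P[...,2]>.05)&(P[...,2]<.07); print("front",m.sum(),np.percentile(X[m],[1,3,50]))
b=biggest(mask(c,(100,130,30),(125,255,255),(205,200,290,280)));q=rect(c,b,.059);print("blue",q,(np.array(q[0])/1000-[.393,.229])@u)
print(telemetry.get_state()["contact_force"])
E
```

```text
spot ((393.4252014160156, 229.55364990234375), (63.6225471496582, 64.55776977539062), 133.54983520507812) ((393.4940490722656, 229.49290466308594), 33.21485137939453)
front 749 [0.08573591 0.08659712 0.10284515]
blue ((475.1119689941406, 259.7196960449219), (3.701551914215088, 118.31336975097656), 19.578731536865234) 0.08765659414252286
[-0.65996185 -0.29580959  0.25468903]
```

View pics/t2.png

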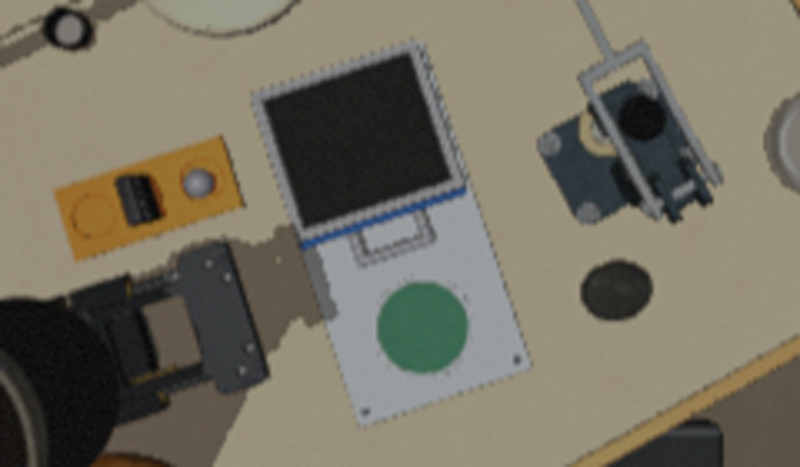

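The drawer is flush: its blue front is at X≈86 mm, and the detent did not push it back out. The full spot is visible at (422,327) in the crop. Next is the tray.

Emit:
move_arm:
  plan:
    - [0,0.03,0.008,0,0,0,0]
    - [0,0.03,0.008,0,0,0,0]
    - [0,0.023,0.007,0,0,0,0]
    - [0,0,0,-0.03,0,0,0]
    - [0,0,0,-0.02,0,0,0]
    - [0,0,0,0,0,0,0]
    - [0,0,0,0,0,0,0]

```text
time_s: 6.2
tcp_pos: [0.4854, 0.4313, 0.1218]
eef_rot: [-180.0, -0.1, 19.4]
contact_force: [-0.3, -0.0, 1.0]
gripper_width: 0.0439
gripper_force: 0.0
```

```bash
python3 - <<'E'
from h import *
from plant import vision,telemetry
c=vision.capture("scene")
cv2.imwrite("pics/s2.png",cv2.resize(c["img"][120:240,110:260,::-1],(750,600),interpolation=cv2.INTER_CUBIC))
s=telemetry.get_state();print(s["tcp_pos"],s["eef_rot"],s["gripper_width"])
m=mask(c,(8,150,90),(25,255,255),(110,120,220,240)); q=biggest(cv2.morphologyEx(m,cv2.MORPH_CLOSE,np.ones((9,9))));print(rect(c,q,.0085))
E
```

```text
[0.48545218 0.43156184 0.12206457] [-1.79945291e+02 -1.00238986e-01  1.94293212e+01] 0.04365323472199856
((478.3431091308594, 429.16046142578125), (63.33961486816406, 131.63092041015625), 20.20583152770996)
```

View pics/s2.png

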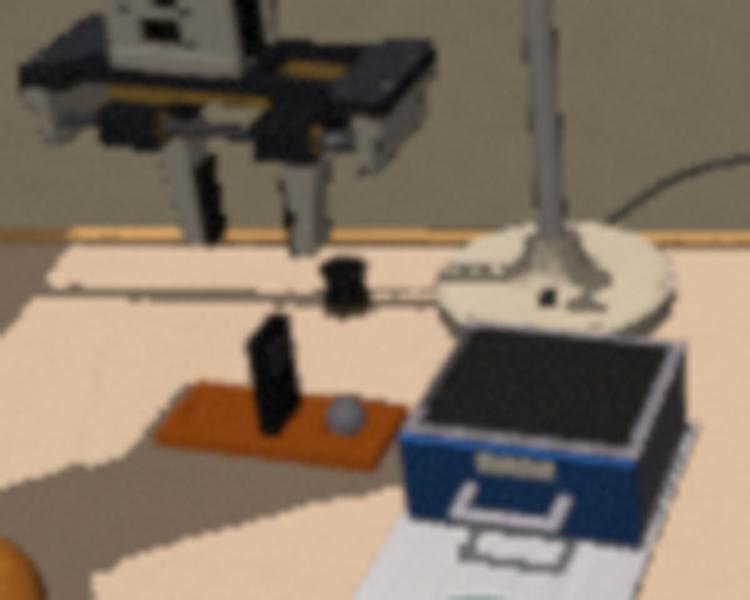

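The open fingers straddle the line of the black plate at (272,375) in the crop. The ball is in its pocket at (347,415) and the drawer is shut. Descending to grasp.

Emit:
move_arm:
  plan:
    - [0,0,0.003,-0.02,0,0,0]
    - [0,0,0,-0.025,0,0,0]
    - [0,0,0,-0.02,0,0,0]
    - [0,0,0,-0.015,0,0,0]
    - [0,0,0,-0.004,0,0,0]
    - [0,0,0,0,0,0,0]
    - [0,0,0,0,0,0,0]

```text
time_s: 7.12
tcp_pos: [0.4854, 0.4348, 0.0375]
eef_rot: [-180.0, -0.1, 19.4]
contact_force: [0.5, 0.3, -0.3]
gripper_width: 0.0438
gripper_force: 0.0
```

Emit:
move_arm:
  plan:
    - [-0.4,0,0,0,0,0,0]
    - [-0.6,0,0,0,0,0,0]
    - [-0.65,0,0,0,0,0,0]
    - [-0.7,0,0,0,0,0,0]
    - [-0.75,0,0,0,0,0,0]
    - [-0.8,0,0,0,0,0,0]
    - [-1,0,0,0,0,0,0]
    - [-1,0,0,0,0,0,0]
    - [-1,0,0,0,0,0,0]
  force: 30

```text
time_s: 8.25
tcp_pos: [0.4851, 0.4344, 0.0366]
eef_rot: [-180.0, -0.0, 19.4]
contact_force: [-0.9, 0.8, -0.9]
gripper_width: 0.0115
gripper_force: 30.0
```

Emit:
move_arm:
  plan:
    - [-1,0,0,0.002,0,0,0]
    - [-1,0,0,0.004,0,0,0]
    - [-1,0,0,0.007,0,0,0]
    - [-1,0,0,0.01,0,0,0]
    - [-1,0,0,0.012,0,0,0]
    - [-1,0,0,0.013,0,0,0]
    - [-1,0,0,0.013,0,0,0]
    - [-1,0,0,0.012,0,0,0]
    - [-1,0,0,0.01,0,0,0]
    - [-1,0,0,0.008,0,0,0]
    - [-1,0,0,0.006,0,0,0]
    - [-1,0,0,0.004,0,0,0]
    - [-1,0,0,0.002,0,0,0]
    - [-1,0,0,0,0,0,0]
    - [-1,0,0,0,0,0,0]

```text
time_s: 10.12
tcp_pos: [0.4849, 0.4342, 0.1393]
eef_rot: [180.0, 0.0, 19.4]
contact_force: [-0.2, 0.7, -2.2]
gripper_width: 0.0116
gripper_force: 30.0
```

```bash
python3 - <<'E'
from h import *
from plant import vision,telemetry
c=vision.capture("scene")
cv2.imwrite("pics/s3.png",cv2.resize(c["img"][110:230,110:260,::-1],(750,600),interpolation=cv2.INTER_CUBIC))
E
```

```text
(no output)
```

View pics/s3.png

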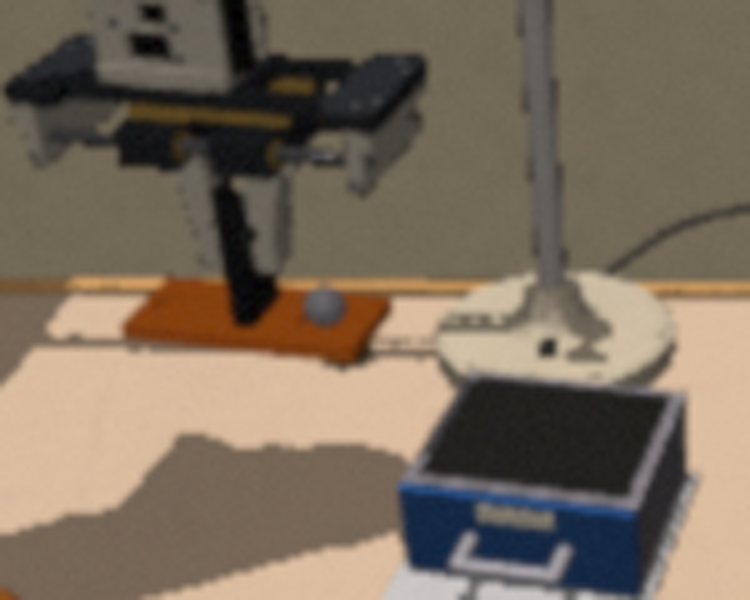

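The ball is still in its pocket at (325,305) in the crop and the tray is level. Carrying it to the spot.

Emit:
move_arm:
  plan:
    - [-1,-0.0015,-0.0034,0,0,0,0]
    - [-1,-0.003,-0.0068,0,0,0,0]
    - [-1,-0.0046,-0.0102,0,0,0,0]
    - [-1,-0.006,-0.0136,0,0,0,0]
    - [-1,-0.0076,-0.017,0,0,0,0]
    - [-1,-0.0076,-0.017,0,0,0,0]
    - [-1,-0.0076,-0.017,0,0,0,0]
    - [-1,-0.0076,-0.017,0,0,0,0]
    - [-1,-0.0076,-0.017,0,0,0,0]
    - [-1,-0.0076,-0.017,0,0,0,0]
    - [-1,-0.0076,-0.017,0,0,0,0]
    - [-1,-0.0076,-0.017,0,0,0,0]
    - [-1,-0.006,-0.0136,0,0,0,0]
    - [-1,-0.0046,-0.0102,0,0,0,0]
    - [-1,-0.003,-0.0068,0,0,0,0]
    - [-1,-0.0015,-0.0034,0,0,0,0]
    - [-1,0,0,0,0,0,0]
    - [-1,0,0,0,0,0,0]

```text
time_s: 12.42
tcp_pos: [0.3942, 0.2307, 0.1396]
eef_rot: [180.0, -0.0, 19.4]
contact_force: [-0.4, 0.7, -2.1]
gripper_width: 0.0119
gripper_force: 30.0
```

```bash
python3 - <<'E'
from h import *
from plant import vision,telemetry
s=telemetry.get_state();print(s["tcp_pos"],s["eef_rot"])
c=vision.capture("scene"); t=vision.capture("top")
cv2.imwrite("pics/s4.png",np.hstack([cv2.resize(c["img"][150:290,140:290,::-1],(400,373)),cv2.resize(t["img"][190:330,190:340,::-1],(400,373))]))
m=mask(t,(8,150,60),(25,255,255),(190,190,340,330)); print(rect(t,cv2.findNonZero(m),.1085))
E
```

```text
[0.39420712 0.23066045 0.13959159] [ 1.79998064e+02 -5.92574813e-03  1.94365065e+01]
((395.45172119140625, 231.51495361328125), (53.5312385559082, 129.8692626953125), 18.08650016784668)
```

View pics/s4.png

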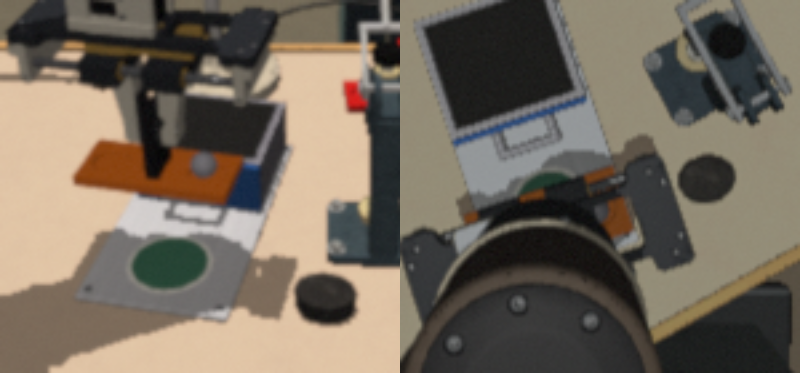

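The ball is in its pocket at (203,165), the drawer is shut and the tray is over the spot. A last trim of a millimetre or two, then settle.

Emit:
move_arm:
  plan:
    - [-1,-0.0007,-0.0008,-0.001,0,0,0]
    - [-1,-0.0005,-0.0007,-0.0015,0,0,0]
    - [-1,0,0,0,0,0,0]
    - [-1,0,0,0,0,0,0]
    - [-1,0,0,0,0,0,0]
    - [-1,0,0,0,0,0,0]

```text
time_s: 13.28
tcp_pos: [0.3929, 0.2289, 0.1371]
eef_rot: [-180.0, -0.0, 19.4]
contact_force: [0.2, 0.3, -1.9]
gripper_width: 0.0118
gripper_force: 30.0
```

```bash
python3 - <<'E'
from plant import telemetry,workorder
s=telemetry.get_state();print(s["tcp_pos"],s["eef_rot"],s["gripper_force"],abs(s["qd"]).max())
print(workorder.close_job())
E
```

```text
[0.39285523 0.22887345 0.13714984] [-1.79996108e+02 -5.46072497e-03  1.94243877e+01] 29.999694228172302 0.07720888755803264
the job is handed in; nothing more can be done
None
```

The drawer is shut, and the tray is held level and still over the green spot, about 10 cm above the bench, with the ball in its pocket; the job was handed in at about 13 s and returned no verdict.

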